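# Close up a row of brass blanks and lock it with the gauge blade

### The arm

A 6-joint arm with a two-finger parallel gripper is mounted at the origin on the work surface. World frame = base frame: x ahead of the robot, y to its left, z up, the work surface at z = 0. Lengths are in m, angles in rad, forces in N, time in s.
With the tool pointing down it reaches from about 0.35 to 0.8 m from the base axis. Payload 7.3 kg.
Tool frame: the origin (TCP) lies midway between the tips of the shut fingers; the grasp point (between the pads) lies 19 mm behind it; z points along the fingers, y is the direction in which the jaws open and shut (so a half turn about z gives the same grasp; the last joint's range is limited). The gripper opens to 85 mm and grips with 20 to 120 N. Pads are 22 mm wide; open, the fingers measure 114 mm over their backs; the gripper's body (76 mm by 85 mm) begins 54 mm behind the grasp point. The pads swing forward as they close: fully open they stand 13 mm farther back than shut.
Start: joints at [1.023, 0.342, 1.524, -0, 1.275, -0.146], TCP at [0.205, 0.483, 0.231] pointing down, gripper open.
Joint ranges: [-2.53, 2.53], [-0.77, 2.02], [0.04, 2.7], [-1, 4.14], [0.28, 2.66], [-3.11, 3.11]. Speed limits (rad/s): [2.57, 2.57, 3.14, 3.14, 3.14, 3.14].

### API

Orientations are given as a rotation vector (axis times angle).
In Python, from workcell import readout, vision, env gives the robot as it stands.
- The arm moves only by the tool step_arm, never from a script. Its argument "steps" is a list of rows, each a list of 7 numbers: the turn, a rotation vector about the tool's x, y, z in rad, then the shift along the tool's x, y, z in m, then the gripper's target within -1 to 1 (fully open at 1, half-way at 0, shut at -1). In form: [[wx, wy, wz, tx, ty, tz, fingers], ...]. A call has 1 to 8 rows; each row is the pose to reach, as a shift and turn from the pose measured when the call began, along the tool's axes at that moment; what a row does not reach only later rows make up. A row lasts 1/10 s, in which the tool goes at most 50 mm and 8.59 degrees, less where a joint would pass 70% of its speed; a pose out of reach is approached as far as the arm can. A call with a gripper value outside its range is refused whole. The fingers move at their own pace and stop on an object; "grip_force" is the grip in N (left out, the last holds). Time passes only in rows, so rows that repeat a pose let the fingers close. It gives the time, the measured TCP pose, the force and the opening at its end, in the units of the state.
- readout.state(): the state, without advancing time (a new reading comes with each control period).
- vision.camera(name): name is "scene" or "top"; returns the picture (400x640x3 uint8, blue, green, red); there is no depth.
- vision.calibration(name): a dict with "K" (3x3 intrinsics, pixels), "world_from_camera" (4x4, takes a point from camera to world coordinates). Camera axes: x right, y down, z forward; pixel columns grow to the right and rows downward; lengths in m; the calibration is good to about 2 mm. A picture is of the moment at which its call begins. calibration takes no time and is no camera call.
- env.close_job(): hands the job in, once; it reports no verdict.
The state is a dict: "time_s": time; "q": joint angles; "qd": joint speeds; "joint_torque": joint torques, N m; "tool_pos": TCP position; "ee_rot": TCP orientation; "force": force on the tool from outside, world axes, zero at the start; "moment": the same for the moment, N m; "gripper_width": opening from 0.0 (shut) to 1.0 (fully open).
Only numpy, scipy, OpenCV 4.12 (cv2) and the standard library are available. Lean on these libraries where they do the work, as an engineer would, in place of code of your own. Each camera call takes 0.05 s, during which the arm holds its last target. There are 200 camera calls.

### The job

Take the wooden-handled gauge from its rest and, with its blade and never with the fingers, push the three loose brass blanks together across the flat metal drilling nest until all lie square against the fence. Then lower the blade, without dropping it, into the slot behind the row until its stop lugs sit fully down on the nest, and leave it standing there with the blanks still against the fence. Do not disturb the other things on the bench.

Things in the scene. Friction and masses are not known exactly. Their poses are not given: they have to be found in the camera images.
- gauge: Gauge, 250 g, loose, starts upright in its rest. Origin: middle of the blade's lower edge; z up. Steel blade 120 wide (y), 5 thick (x), z 0 to 60. Wooden grip on top: 60 wide (y), 18 thick (x), z 55 to 100. Two stop lugs at y = +-50 to 60, 22 thick (x), z 20 to 30: the 20 mm of blade below them enters a slot, then they sit on its rim. Same either way round (half turn about z).
- rest: Fixed wooden block 70 (x) by 150 (y) by 30 high, origin at the centre of its underside, with a slot along its y (9 wide, 125 long, 24 deep, in the middle of the top) in which the gauge stands at the start.
- nest: Fixed pale aluminium bed 124 (x) by 160 (y), flat top at z = 30, origin at the centre of its underside. Cross slot along y: x = 0 to 9, 125 long, 24 deep, rim bevelled 2. Dark steel fence along y on the +x side: face at x = 45, 12 thick, 130 long, 16 above the bed. Stands left or right of the robot, turned up to 0.35 rad; its +x, the way to push, points roughly away from the robot.
- slot (a point): Centre of the nest's slot, at its mouth (level with the bed's top): nest x = 4.5, y = 0, z = 30. Axes as the nest's. With the gauge fully down its origin lies 20 mm below this point.
- fence (a point): Foot of the fence's working face at its middle: nest x = 45, y = 0, z = 30. Axes as the nest's. A blank lying against the fence has its centre 17 mm on the -x side of it, and its near end is then 2 mm clear of the slot.
- blank0: Brass blank (on the nest -y side), loose, about 85 g, 34 long (x) by 22 wide (y) by 14 high, two dark centre holes on top, origin at the centre of its underside. Starts near nest y = -30, centre 31 to 57 mm short of the fence face, turned up to 0.15 rad.
- blank1: Brass blank (the middle one), loose, about 85 g, 34 long (x) by 22 wide (y) by 14 high, two dark centre holes on top, origin at the centre of its underside. Starts near nest y = 0, centre 31 to 57 mm short of the fence face, turned up to 0.15 rad.
- blank2: Brass blank (on the nest +y side), loose, about 85 g, 34 long (x) by 22 wide (y) by 14 high, two dark centre holes on top, origin at the centre of its underside. Starts near nest y = 30, centre 31 to 57 mm short of the fence face, turned up to 0.15 rad.
- oil_jar: Bystander: amber glass jar 48 across, 60 high, beyond the work. Origin at the centre of its underside.
- loupe: Bystander: black eye loupe 34 across, 30 high, on the robot's side of the work. Origin at the centre of its underside.
- wheel: Bystander: brass clock wheel about 66 across, with a steel arbor to 17 high, far right. Origin at the centre of its underside.
- driver: Bystander: wooden-handled screwdriver 160 long lying on the bench, far left. Origin within it, on the bench.
There are look-alikes about, which are no part of the job. What is meant by the rest is not pink or purple, and is the smaller of those in its own colour.

How it is judged:
On the way:
1. with the gauge out of its rest, all three blanks lie flat and square against the fence (within 3.5 mm) (x of each of blank0, blank1, blank2 in the frame of fence above -0.0205 m and angle between the x axis of each of blank0, blank1, blank2 and the x axis of nest, either way round below 0.1 rad and angle between each of blank0, blank1, blank2's own z axis and vertical below 0.1 rad and y of blank0 in the frame of fence between -0.065 and 0.065 m and z of blank0 in the frame of fence between -0.003 and 0.004 m and y of blank1 in the frame of fence between -0.065 and 0.065 m and z of blank1 in the frame of fence between -0.003 and 0.004 m and y of blank2 in the frame of fence between -0.065 and 0.065 m and z of blank2 in the frame of fence between -0.003 and 0.004 m and horizontal distance between gauge and rest above 0.08 m), for 0.2 s.
At the end, for the whole second after the job is handed in: Gauge upright (0.12 rad) in the nest's slot, along it (0.08 rad), its lower edge 17.5 to 23 mm below the bed top, within 4 mm of the slot's centre line and 5 mm of its middle. All blanks flat, centres within 20.5 mm of the fence face (17 touches), square within 0.1 rad. All at rest (z of gauge in the frame of slot between -0.023 and -0.0175 m and x of gauge in the frame of slot between -0.004 and 0.004 m and y of gauge in the frame of slot between -0.005 and 0.005 m and angle between the x axis of gauge and the x axis of nest, either way round below 0.08 rad and angle between gauge's own z axis and vertical below 0.12 rad and x of each of blank0, blank1, blank2 in the frame of fence above -0.0205 m and angle between the x axis of each of blank0, blank1, blank2 and the x axis of nest, either way round below 0.1 rad and angle between each of blank0, blank1, blank2's own z axis and vertical below 0.1 rad and y of blank0 in the frame of fence between -0.065 and 0.065 m and z of blank0 in the frame of fence between -0.003 and 0.004 m and y of blank1 in the frame of fence between -0.065 and 0.065 m and z of blank1 in the frame of fence between -0.003 and 0.004 m and y of blank2 in the frame of fence between -0.065 and 0.065 m and z of blank2 in the frame of fence between -0.003 and 0.004 m and linear speed of each of gauge, blank0, blank1, blank2 below 0.02 m/s).
It fails at once if a finger or the arm touches a blank (contact force between any of the fingers, the arm and blank0 above 0.3 N or contact force between any of the fingers, the arm and blank1 above 0.3 N or contact force between any of the fingers, the arm and blank2 above 0.3 N).
It fails at once if the gauge is dropped: it moves faster than 0.35 m/s while its blade's edge is less than 10 mm above the nest's slot or in it (horizontal distance between gauge and slot below 0.03 m and z of gauge in the frame of slot below 0.01 m and linear speed of gauge above 0.35 m/s).
It fails at once if the oil jar, loupe, brass wheel or screwdriver is moved by more than 20 mm (distance of any of oil_jar, loupe, wheel, driver from where it was at the start of the episode above 0.02 m).
It also fails if it takes over 48 s, if anything falls off the work surface, if the arm or the gripper's body presses on something with over 40 N, if the wrist force passes 120 N, or if a joint passes its speed limit or range.

## Working session

There is one attempt and no reset: what is moved stays moved. The work goes in short steps, Python scripts to look and compute and a tool call to move; the robot and the scene stay as the last step left them, time stands still between calls to the robot, and variables do not carry over. Pictures are saved under pics/ and viewed, about 8 in all and at most 12, crops included, and the job is handed in when it is done.

Besides the shell and the picture viewer there is one more tool, called by a JSON object that holds its "name" and its "arguments". step_arm: Moves the arm, as the interface text tells. Its arguments: {"type":"object","properties":{"steps":{"type":"array","items":{"type":"array","items":{"type":"number"}}},"grip_force":{"type":"number"}},"required":["steps"]}

```bash
mkdir -p pics; python3 - <<'E'
from workcell import readout, vision
import cv2,numpy as np
for n in("scene","top"):
    im=vision.camera(n); cv2.imwrite(f"pics/{n}0.png",im)
    c=vision.calibration(n); print(n,np.round(c["K"],1).tolist(),np.round(c["world_from_camera"],3).tolist())
print(readout.state())
E
```

```text
scene [[378.4, 0.0, 318.3], [0.0, 378.4, 206.0], [0.0, 0.0, 1.0]] [[0.749, 0.547, -0.375, 0.912], [0.663, -0.624, 0.413, -0.345], [-0.008, -0.558, -0.83, 0.815], [0.0, 0.0, 0.0, 1.0]]
top [[401.0, 0.0, 320.5], [0.0, 401.0, 190.6], [0.0, 0.0, 1.0]] [[-0.016, -0.99, 0.14, 0.424], [-1.0, 0.015, -0.004, 0.027], [0.002, -0.14, -0.99, 1.069], [0.0, 0.0, 0.0, 1.0]]
{'time_s': 0.1, 'q': array([ 1.02302296e+00,  3.42638252e-01,  1.52491632e+00,  1.58092239e-05,
        1.27540332e+00, -1.45998096e-01]), 'qd': array([ 4.05971511e-04, -7.44984934e-04, -2.03346062e-03,  9.95506152e-05,
        5.56325603e-04, -6.50188332e-04]), 'joint_torque': array([ 9.92771384e-04, -4.34449697e+01, -2.46490306e+01, -1.71628990e-04,
        4.69204926e-03, -4.92422316e-05]), 'tool_pos': array([0.20508994, 0.48289776, 0.23070494]), 'ee_rot': array([-6.26782384e-01, -3.07794392e+00,  2.00840090e-03]), 'force': array([0.1354987 , 0.6342215 , 0.23448428]), 'moment': array([ 0.02807302, -0.00012832,  0.05159197]), 'gripper_width': 0.9984928059601665}
```

View pics/top0.png

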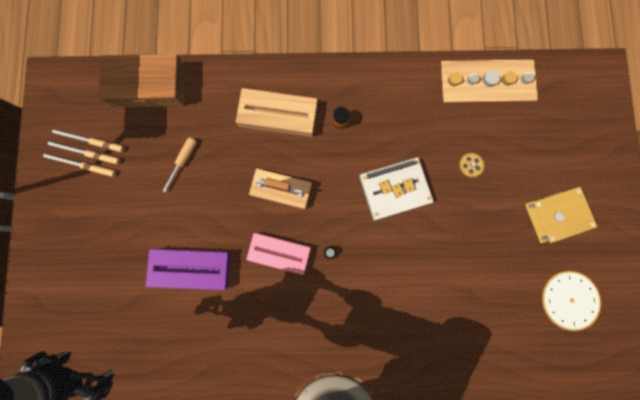

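View pics/scene0.png

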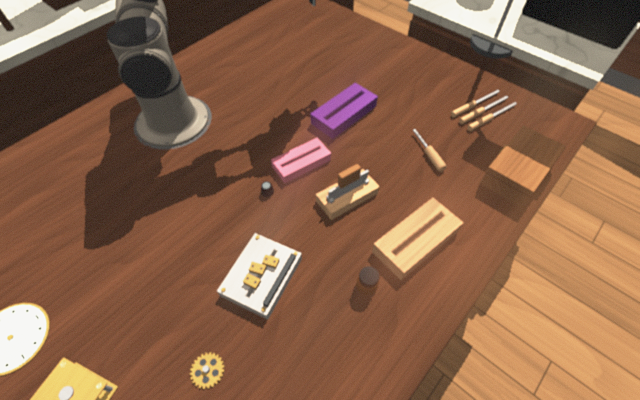

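Candidates for the rest in the top view are natural wood with the gauge (280,188), larger natural wood (278,110), pink (279,252) and purple (187,268). By the description it is the smaller wooden one at (280,188). I'll check that choice and the nest in one close crop.

```bash
cat > h.py <<'E'
import cv2,numpy as np
from workcell import readout, vision
from scipy.spatial.transform import Rotation as R
C={n:vision.calibration(n) for n in("scene","top")}
def ray(n,uv,z):
    K,T=C[n]["K"],np.array(C[n]["world_from_camera"])
    d=T[:3,:3]@np.linalg.solve(np.array(K),[uv[0],uv[1],1]);o=T[:3,3]
    return (o+d*(z-o[2])/d[2])
def proj(n,p):
    K,T=np.array(C[n]["K"]),np.array(C[n]["world_from_camera"])
    q=K@(T[:3,:3].T@(np.asarray(p,float)-T[:3,3]));return q[:2]/q[2]
def crop(im,u,v,w,h,s): return cv2.resize(im[v:v+h,u:u+w],None,fx=s,fy=s,interpolation=cv2.INTER_CUBIC)
E
python3 - <<'E'
from h import *
t=cv2.imread("pics/top0.png");s=cv2.imread("pics/scene0.png")
a=np.hstack([crop(t,240,155,80,60,5),crop(t,355,150,80,75,5)[:300]])
b=np.hstack([crop(s,305,155,80,60,5),crop(s,213,230,95,90,400/95)[:300]])
cv2.imwrite("pics/c1.png",np.vstack([a,b]))
E
```

```text
(no output)
```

View pics/c1.png

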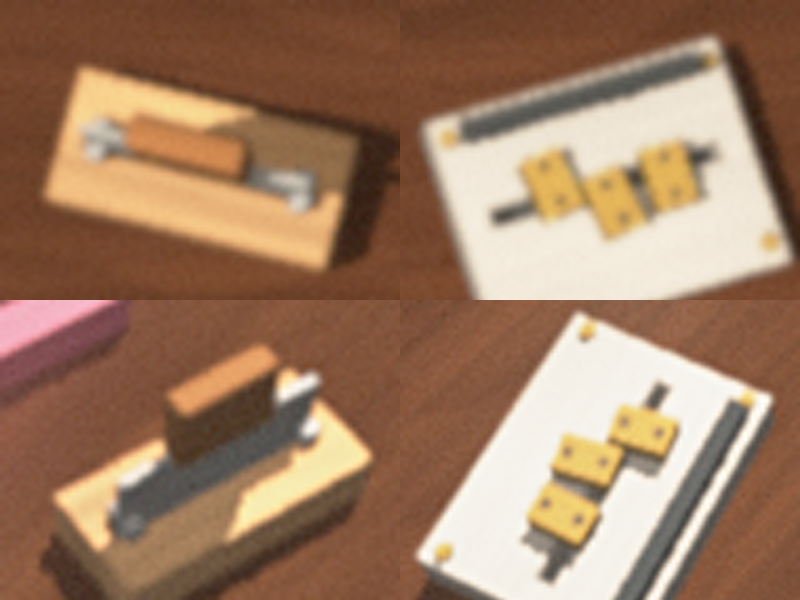

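The crop shows the small wooden block at top-view (280,188) holding the brown-gripped gauge, so the choice stands. The nest at (397,190) has three blanks lying over its slot and the dark fence on the upper (far) side. Next I'll measure.

```bash
python3 - <<'E'
from h import *
def rect(n,mask,z,lab,roi):
    m=np.zeros_like(mask);u,v,w,h=roi;m[v:v+h,u:u+w]=mask[v:v+h,u:u+w]
    cs,_=cv2.findContours(m,cv2.RETR_EXTERNAL,cv2.CHAIN_APPROX_NONE)
    for c in sorted(cs,key=cv2.contourArea)[::-1][:3]:
        if cv2.contourArea(c)<40: continue
        P=np.array([ray(n,p,z)[:2] for p in c[:,0]]).astype(np.float32)*1000
        (cx,cy),(w_,h_),a=cv2.minAreaRect(P)
        print(n,lab,"area",cv2.contourArea(c),"ctr",np.round([cx,cy],1),"size",np.round([w_+2,h_+2],1),"ang",round(a,1))
for n,rn,rg in(("top",(350,145,95,85),(240,160,85,60)),("scene",(210,228,100,95),(305,150,85,75))):
    im=cv2.imread(f"pics/{n}0.png");h=cv2.cvtColor(im,cv2.COLOR_BGR2HSV);H,S,V=cv2.split(h)
    g=((H<13)&(S>110)&(V>120)).astype(np.uint8)*255
    rect(n,g,.110,"grip",rg)
    w=((H>12)&(H<30)&(S>60)&(V>170)).astype(np.uint8)*255
    rect(n,w,.030,"rest",rg)
    wh=((S<45)&(V>170)).astype(np.uint8)*255
    rect(n,wh,.030,"nest",rn)
    b=((H>15)&(H<32)&(S>110)&(V>140)).astype(np.uint8)*255
    rect(n,b,.044,"blank",rn)
    d=((V<110)&(S<90)).astype(np.uint8)*255
    rect(n,d,.046,"fence",rn)
    rect(n,((V>120)&(S<60)).astype(np.uint8)*255,.04,"lugs",rg)
for n,u in(("top",(341,115)),("top",(330,253)),("top",(471,165))): print(ray(n,u,.03))
E
```

```text
top grip area 169.5 ctr [520.2 112.2] size [100.4  23.7] ang 89.1
top rest area 1018.0 ctr [578.9 129.6] size [154.6  75.3] ang 74.0
top nest area 2302.0 ctr [ 567.2 -176.6] size [108.6 163.9] ang 15.6
top blank area 184.5 ctr [ 572.8 -161.2] size [65.5 36.4] ang 74.9
top blank area 93.5 ctr [ 580.8 -205. ] size [32.6 26.8] ang 15.8
top fence area 94.0 ctr [ 622.6 -161.8] size [ 10.3 128.1] ang 15.8
top lugs area 43.5 ctr [565.6  83.4] size [28.  20.3] ang 89.1
scene grip area 3283.5 ctr [608.   98.2] size [208.9 217.4] ang 41.1
scene rest area 254.0 ctr [616.8 158.3] size [ 44.2 105.1] ang 5.7
scene rest area 129.5 ctr [555.3  94.6] size [68.9 44.4] ang 74.3
scene rest area 78.0 ctr [544.  185.3] size [64.2 19. ] ang 73.4
scene nest area 3138.0 ctr [ 576.7 -173.1] size [127.2 163.9] ang 15.8
scene blank area 222.0 ctr [ 576.5 -158.4] size [68.2 35.6] ang 72.7
scene blank area 130.0 ctr [ 584.6 -202.4] size [34.3 25.5] ang 15.9
scene fence area 167.0 ctr [ 635.4 -198.1] size [194.2  96.4] ang 68.1
scene fence area 140.5 ctr [ 629.5 -162.3] size [ 13.2 131.1] ang 15.5
[ 0.77556087 -0.03604933  0.03      ]
[0.40926415 0.00056356 0.03      ]
[ 0.63324025 -0.37663335  0.03      ]
```

```bash
python3 - <<'E'
from h import *
for n,(u,v,w,hh),seed in(("top",(247,165,68,46),(277,183)),("scene",(312,158,70,62),(349,171))):
    im=cv2.imread(f"pics/{n}0.png");h=cv2.cvtColor(im,cv2.COLOR_BGR2HSV);H,S,V=cv2.split(h)
    print(n,"seed",h[seed[1],seed[0]],"table",h[v+2,u+2])
    m=np.zeros(H.shape,np.uint8)
    w_=((H>13)&(H<30)&(V>150)&(S>50)); m[v:v+hh,u:u+w]=w_[v:v+hh,u:u+w]
    P=np.array([ray(n,p,.03)[:2]*1000 for p in np.argwhere(m)[:,::-1]],np.float32)
    print(" rest",cv2.minAreaRect(P))
    for tol in(25,40):
        d=np.abs(im.astype(int)-im[seed[1],seed[0]].astype(int)).max(2)<tol
        k=cv2.connectedComponents(d.astype(np.uint8),connectivity=4)[1];k=k==k[seed[1],seed[0]]
        P=np.array([ray(n,p,.11)[:2]*1000 for p in np.argwhere(k)[:,::-1]],np.float32)
        print(" grip",k.sum(),cv2.minAreaRect(P),P.mean(0))
E
```

```text
top seed [ 13 157 205] table [ 10 152 116]
 rest ((579.6246337890625, 128.74807739257812), (152.421875, 74.9815902709961), 75.0392074584961)
 grip 144 ((580.0401611328125, 130.21102905273438), (55.474796295166016, 16.594886779785156), 74.97160339355469) [579.9371  131.15424]
 grip 188 ((587.3501586914062, 129.95907592773438), (62.86796569824219, 32.02754211425781), 74.9726333618164) [581.1546  128.86464]
scene seed [ 14 138 232] table [175  77 246]
 rest ((574.5997314453125, 133.62905883789062), (152.83935546875, 92.32318115234375), 76.72866821289062)
 grip 90 ((581.3757934570312, 132.11045837402344), (54.07218551635742, 12.144225120544434), 75.39874267578125) [581.30414 131.5035 ]
 grip 106 ((581.0997314453125, 132.0600128173828), (54.479034423828125, 14.030377388000488), 73.42337036132812) [581.22516 132.18484]
```

```bash
cat >> h.py <<'E'
def Rt(phi):
    c,s=np.cos(phi),np.sin(phi);return np.array([[-s,c,0],[c,s,0],[0,0,-1.]])
def rel(p,phi):
    st=readout.state();R0=R.from_rotvec(st["ee_rot"]).as_matrix()
    out=[]
    for f in(phi,phi+np.pi):
        w=R.from_matrix(R0.T@Rt(f)).as_rotvec();out.append(w)
    w=min(out,key=np.linalg.norm)
    print("t",round(st["time_s"],2),"pos",np.round(st["tool_pos"],4),"jaw",np.round(R0[:,1],3),"z",np.round(R0[:,2],3),"q6",round(st["q"][5],2),"F",np.round(st["force"],1),"w",round(st["gripper_width"],3))
    print("ROW",np.round(w,4).tolist(),np.round(R0.T@(np.array(p)-st["tool_pos"]),4).tolist())
E
python3 -c "
from h import *
rel([.5805,.1312,.17],np.radians(-15))"
```

```text
t 0.1 pos [0.2051 0.4829 0.2307] jaw [ 0.391  0.92  -0.001] z [-0.001 -0.001 -1.   ] q6 -0.15 F [0.1 0.6 0.2] w 0.998
ROW [-0.0013, 0.0008, 1.4308] [-0.4831, -0.1768, 0.0608]
```

{"name": "step_arm", "arguments": {"steps": [[0, 0, 1.43, -0.483, -0.177, 0.061, 1], [0, 0, 1.43, -0.483, -0.177, 0.061, 1], [0, 0, 1.43, -0.483, -0.177, 0.061, 1], [0, 0, 1.43, -0.483, -0.177, 0.061, 1], [0, 0, 1.43, -0.483, -0.177, 0.061, 1], [0, 0, 1.43, -0.483, -0.177, 0.061, 1], [0, 0, 1.43, -0.483, -0.177, 0.061, 1], [0, 0, 1.43, -0.483, -0.177, 0.061, 1]], "grip_force": 80}}

```text
time_s: 0.9
tool_pos: [0.4959, 0.2096, 0.1834]
ee_rot: [2.262, 2.18, -0.002]
force: [0.1, 0.7, 0.4]
gripper_width: 1.001
```

```bash
python3 -c "
from h import *
rel([.5805,.1312,.17],np.radians(-15))"
```

```text
t 0.9 pos [0.4959 0.2096 0.1834] jaw [ 0.999 -0.037 -0.001] z [-0.001 -0.001 -1.   ] q6 0.3 F [0.1 0.7 0.4] w 1.001
ROW [-0.0008, 0.0012, 0.2245] [-0.0752, 0.0875, 0.0134]
```

{"name": "step_arm", "arguments": {"steps": [[0, 0, 0.112, -0.0376, 0.0437, 0.0067, 1], [0, 0, 0.2245, -0.0752, 0.0875, 0.0134, 1], [0, 0, 0.2245, -0.0752, 0.0875, 0.0134, 1], [0, 0, 0.2245, -0.0752, 0.0875, 0.0134, 1], [0, 0, 0.2245, -0.0752, 0.0875, 0.0134, 1]]}}

```text
time_s: 1.4
tool_pos: [0.5797, 0.1317, 0.1695]
ee_rot: [-2.491, -1.913, 0.004]
force: [-0.3, -0.5, 0.1]
gripper_width: 0.998
```

```bash
python3 -c "
from h import *
rel([.5805,.1312,.071],np.radians(-15))
t=vision.camera('top');s=vision.camera('scene')
cv2.imwrite('pics/c2.png',np.hstack([crop(t,235,145,80,75,5),crop(s,305,130,80,75,5)]))"
```

```text
t 1.4 pos [0.5797 0.1317 0.1695] jaw [ 0.966 -0.258 -0.002] z [-0.003 -0.001 -1.   ] q6 0.36 F [-0.3 -0.5  0.1] w 0.998
ROW [-0.0025, 0.0014, 0.0006] [-0.0001, 0.0012, 0.0985]
```

View pics/c2.png

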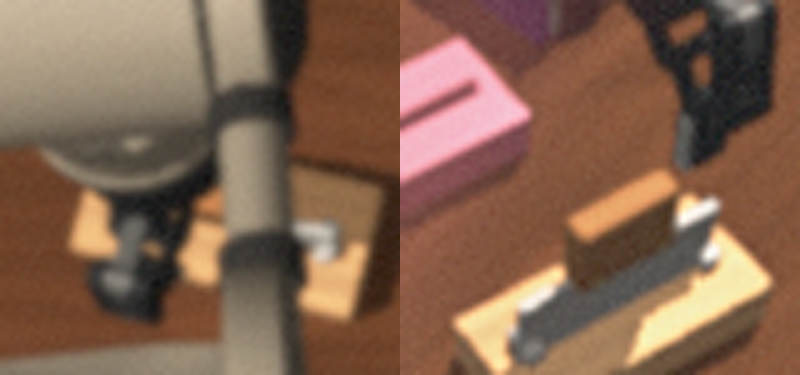

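The open fingers straddle the grip: the scene view has it at crop (620,220), below the jaw. I'll descend and close.

{"name": "step_arm", "arguments": {"steps": [[-0.002, 0.001, 0, 0, 0.001, 0.035, 1], [-0.002, 0.001, 0, 0, 0.001, 0.065, 1], [-0.002, 0.001, 0, 0, 0.001, 0.085, 1], [-0.002, 0.001, 0, 0, 0.001, 0.0985, 1], [-0.002, 0.001, 0, 0, 0.001, 0.0985, 1], [-0.002, 0.001, 0, 0, 0.001, 0.0985, -1], [-0.002, 0.001, 0, 0, 0.001, 0.0985, -1], [-0.002, 0.001, 0, 0, 0.001, 0.0985, -1]]}}

```text
time_s: 2.3
tool_pos: [0.5809, 0.1324, 0.0729]
ee_rot: [2.489, 1.914, 0.003]
force: [-0.4, 0.0, -0.5]
gripper_width: 0.515
```

{"name": "step_arm", "arguments": {"steps": [[0, 0, 0, 0, 0, 0, -1], [0, 0, 0, 0, 0, 0, -1], [0, 0, 0, 0, 0, 0, -1], [0, 0, 0, 0, 0, 0, -1], [0, 0, 0, 0, 0, 0, -1]]}}

```text
time_s: 2.8
tool_pos: [0.5815, 0.1324, 0.0738]
ee_rot: [2.488, 1.914, 0.006]
force: [-0.4, 1.0, 4.9]
gripper_width: 0.197
```

```bash
python3 -c "
from h import *
rel([.5805,.1312,.15],np.radians(-15))"
```

```text
t 2.8 pos [0.5815 0.1324 0.0738] jaw [ 0.966 -0.257  0.004] z [ 0.005  0.    -1.   ] q6 0.36 F [-0.4  1.   4.9] w 0.197
ROW [0.0044, -0.0012, 0.0022] [-0.0013, -0.0003, -0.0762]
```

{"name": "step_arm", "arguments": {"steps": [[0.004, -0.001, 0, 0, 0, -0.02, -1], [0.004, -0.001, 0, 0, 0, -0.05, -1], [0.004, -0.001, 0, 0, 0, -0.08, -1], [0.004, -0.001, 0, 0, 0, -0.1, -1], [0.004, -0.001, 0, 0, 0, -0.1, -1]]}}

```text
time_s: 3.3
tool_pos: [0.5824, 0.1325, 0.1764]
ee_rot: [2.488, 1.913, 0.007]
force: [-0.4, 0.1, -2.3]
gripper_width: 0.203
```

```bash
python3 -c "
from h import *
rel([.528,-.188,.16],np.radians(15.7))"
```

```text
t 3.3 pos [0.5824 0.1325 0.1764] jaw [ 0.966 -0.257  0.005] z [ 0.005  0.001 -1.   ] q6 0.35 F [-0.4  0.1 -2.3] w 0.203
ROW [0.0056, -0.0006, -0.5336] [-0.3237, 0.0296, 0.0159]
```

{"name": "step_arm", "arguments": {"steps": [[0.005, 0, -0.1, -0.045, 0.004, 0.002, -1], [0.005, 0, -0.2, -0.09, 0.008, 0.004, -1], [0.005, 0, -0.28, -0.14, 0.013, 0.006, -1], [0.005, 0, -0.36, -0.185, 0.017, 0.009, -1], [0.005, 0, -0.42, -0.23, 0.021, 0.011, -1], [0.005, 0, -0.48, -0.275, 0.025, 0.013, -1], [0.0055, 0, -0.5335, -0.31, 0.028, 0.015, -1], [0.0055, 0, -0.5335, -0.3237, 0.0296, 0.016, -1]]}}

```text
time_s: 4.1
tool_pos: [0.5263, -0.1907, 0.1577]
ee_rot: [-1.898, -2.499, 0.001]
force: [-0.4, 0.2, -2.8]
gripper_width: 0.204
```

{"name": "step_arm", "arguments": {"steps": [[0, 0, 0, 0, 0, 0, -1], [0, 0, 0, 0, 0, 0, -1]]}}

```text
time_s: 4.3
tool_pos: [0.5256, -0.1899, 0.1563]
ee_rot: [-1.898, -2.496, 0.001]
force: [1.1, -0.2, -2.8]
gripper_width: 0.202
```

```bash
python3 -c "
from h import *
rel([.528,-.188,.097],np.radians(15.7))
t=vision.camera('top');s=vision.camera('scene')
cv2.imwrite('pics/t3.png',t);cv2.imwrite('pics/s3.png',s)
cv2.imwrite('pics/c3.png',np.hstack([crop(t,350,145,100,100,4),crop(s,208,225,100,100,4)]))"
```

```text
t 4.3 pos [ 0.5256 -0.1899  0.1563] jaw [ 0.964  0.267 -0.004] z [-0.005  0.003 -1.   ] q6 -0.75 F [ 1.1 -0.2 -2.8] w 0.202
ROW [-0.0044, -0.0045, -0.0034] [0.0009, 0.0031, 0.0593]
```

View pics/c3.png

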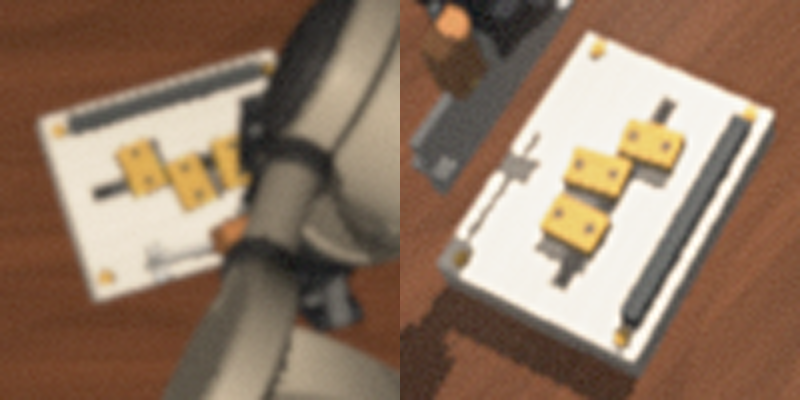

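{"name": "step_arm", "arguments": {"steps": [[-0.004, -0.004, -0.003, 0.001, 0.003, 0.025, -1], [-0.004, -0.004, -0.003, 0.001, 0.003, 0.045, -1], [-0.004, -0.004, -0.003, 0.001, 0.003, 0.055, -1], [-0.004, -0.004, -0.003, 0.001, 0.003, 0.059, -1], [-0.004, -0.004, -0.003, 0.001, 0.003, 0.059, -1]]}}

```text
time_s: 4.9
tool_pos: [0.5289, -0.1867, 0.0982]
ee_rot: [1.894, 2.506, 0.0]
force: [0.4, 0.2, -2.3]
gripper_width: 0.2
```

```bash
python3 -c "
from h import *
rel([.528,-.188,.097],np.radians(15.7))
s=vision.camera('scene')
cv2.imwrite('pics/s4.png',s)
cv2.imwrite('pics/c4.png',crop(s,208,218,110,100,6)[:600])"
```

```text
t 4.9 pos [ 0.5289 -0.1867  0.0982] jaw [0.962 0.273 0.001] z [ 0.001 -0.    -1.   ] q6 -0.75 F [ 0.4  0.2 -2.3] w 0.2
ROW [0.0007, 0.0005, 0.0024] [-0.001, -0.0012, 0.0012]
```

View pics/c4.png

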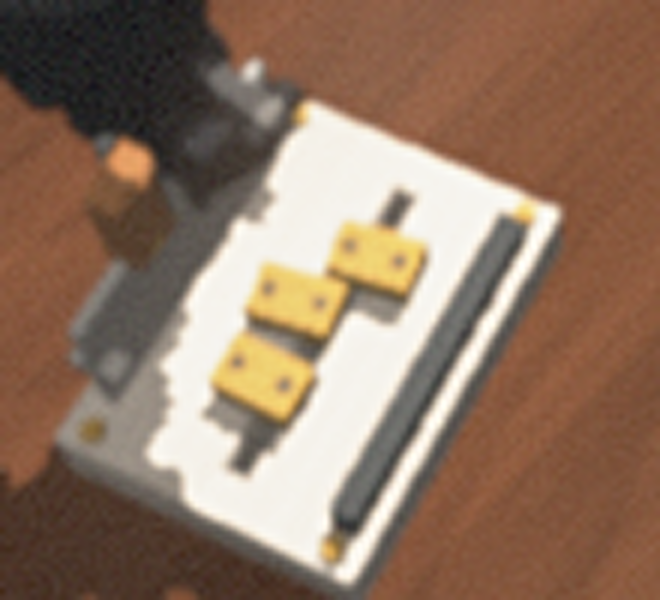

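The blade stands behind the three blanks, its near lower corner at crop (118,395). The visible slot runs from (240,470) to (402,190). I'll compare gauge and nest within this view.

```bash
python3 - <<'E'
from h import *
f=lambda c,z:np.round(ray("scene",(208+(c[0]-2.5)/6,218+(c[1]-2.5)/6),z)[:2]*1000,1)
N=[f(c,.03) for c in((62,440),(303,100),(562,208),(352,584))]
print("nest corners",N,"mean",np.mean(N,0))
for a,b in((0,1),(1,2),(2,3),(3,0)):
    d=N[b]-N[a];print(np.linalg.norm(d).round(1),np.degrees(np.arctan2(d[1],d[0])).round(1))
print("slot ends",f((240,470),.03),f((402,190),.03))
g=f((118,393),.034);print("blade -y low corner",g)
c,s=np.cos(.274),np.sin(.274)
tcp=np.array([528.9,-186.7]);print("expected",tcp+2.5*np.array([c,s])-60*np.array([-s,c]))
print("lug/blade top corner",f((72,335),.094), "exp", tcp-60*np.array([-s,c]))
M=np.mean(N,0);d=tcp-M;print("tcp in nest",d@[c,s],d@[-s,c])
E
```

```text
nest corners [array([ 541.2, -265.1]), array([ 503.8, -109.7]), array([613.6, -76.8]), array([ 658.2, -232.3])] mean [ 579.2   -170.975]
159.8 103.5
114.6 16.7
161.8 -74.0
121.5 -164.3
slot ends [ 598.1 -230.1] [ 561.8 -112. ]
blade -y low corner [ 544.6 -240.3]
expected [ 547.54180323 -243.78531486]
lug/blade top corner [ 544.9 -244.9] exp [ 545.13506257 -244.4617758 ]
tcp in nest -52.678561359248064 -1.5280046203932467
```

{"name": "step_arm", "arguments": {"steps": [[0, 0, 0.002, 0, 0.005, 0.001, -1], [0, 0, 0.002, 0, 0.01, 0.001, -1], [0, 0, 0.002, 0, 0.015, 0.001, -1], [0, 0, 0.002, 0, 0.019, 0.001, -1], [0, 0, 0.002, 0, 0.023, 0.001, -1], [0, 0, 0.002, 0, 0.027, 0.001, -1], [0, 0, 0.002, 0, 0.031, 0.001, -1], [0, 0, 0.002, 0, 0.035, 0.001, -1]]}}

```text
time_s: 5.75
tool_pos: [0.563, -0.1775, 0.0978]
ee_rot: [1.896, 2.503, 0.0]
force: [-0.8, -0.7, -2.8]
gripper_width: 0.2
```

```bash
python3 -c "
from h import *
rel([.5845,-.1712,.097],np.radians(15.7))"
```

```text
t 5.75 pos [ 0.563  -0.1775  0.0978] jaw [0.963 0.271 0.001] z [ 0.002 -0.001 -1.   ] q6 -0.71 F [-0.8 -0.7 -2.8] w 0.2
ROW [0.0013, 0.0011, 0.0001] [0.0002, 0.0223, 0.0008]
```

{"name": "step_arm", "arguments": {"steps": [[0.001, 0.001, 0, 0, 0.004, 0.001, -1], [0.001, 0.001, 0, 0, 0.008, 0.001, -1], [0.001, 0.001, 0, 0, 0.012, 0.001, -1], [0.001, 0.001, 0, 0, 0.015, 0.001, -1], [0.001, 0.001, 0, 0, 0.017, 0.001, -1], [0.001, 0.001, 0, 0, 0.018, 0.001, -1]]}}

```text
time_s: 6.35
tool_pos: [0.5805, -0.1725, 0.0967]
ee_rot: [1.897, 2.504, 0.0]
force: [-1.4, 0.6, -3.8]
gripper_width: 0.198
```

{"name": "step_arm", "arguments": {"steps": [[0, 0, 0, 0, 0.001, 0, -1], [0, 0, 0, 0, 0.002, 0, -1]]}}

```text
time_s: 6.55
tool_pos: [0.5824, -0.172, 0.0967]
ee_rot: [1.897, 2.504, 0.0]
force: [-0.8, -1.2, -1.9]
gripper_width: 0.201
```

{"name": "step_arm", "arguments": {"steps": [[0, 0, 0, 0, 0.001, 0, -1], [0, 0, 0, 0, 0.0015, 0, -1]]}}

```text
time_s: 6.75
tool_pos: [0.584, -0.1716, 0.0967]
ee_rot: [1.897, 2.504, 0.0]
force: [-0.4, -0.4, -3.4]
gripper_width: 0.2
```

{"name": "step_arm", "arguments": {"steps": [[0, 0, 0, 0, 0.001, 0, -1], [0, 0, 0, 0, 0.0015, 0, -1]]}}

```text
time_s: 6.95
tool_pos: [0.5848, -0.1713, 0.0967]
ee_rot: [-1.896, -2.504, 0.002]
force: [-3.8, -2.5, 0.3]
gripper_width: 0.2
```

{"name": "step_arm", "arguments": {"steps": [[0, 0, 0, 0, 0.001, 0, -1], [0, 0, 0, 0, 0.001, 0, -1]]}}

```text
time_s: 7.15
tool_pos: [0.5849, -0.1713, 0.0967]
ee_rot: [-1.895, -2.503, 0.004]
force: [-5.0, -2.2, 0.2]
gripper_width: 0.203
```

```bash
python3 -c "
from h import *
rel([.5845,-.1712,.097],np.radians(15.7))
s=vision.camera('scene');t=vision.camera('top')
cv2.imwrite('pics/s5.png',s)
cv2.imwrite('pics/c5.png',np.hstack([crop(s,214,228,90,90,6),crop(t,358,150,40,90,6)])[:600])"
```

```text
t 7.15 pos [ 0.5849 -0.1713  0.0967] jaw [ 0.963  0.271 -0.003] z [-0.003 -0.001 -1.   ] q6 -0.68 F [-5.  -2.2  0.2] w 0.203
ROW [-0.0035, -0.0004, 0.0007] [0.0003, -0.0004, -0.0003]
```

View pics/c5.png

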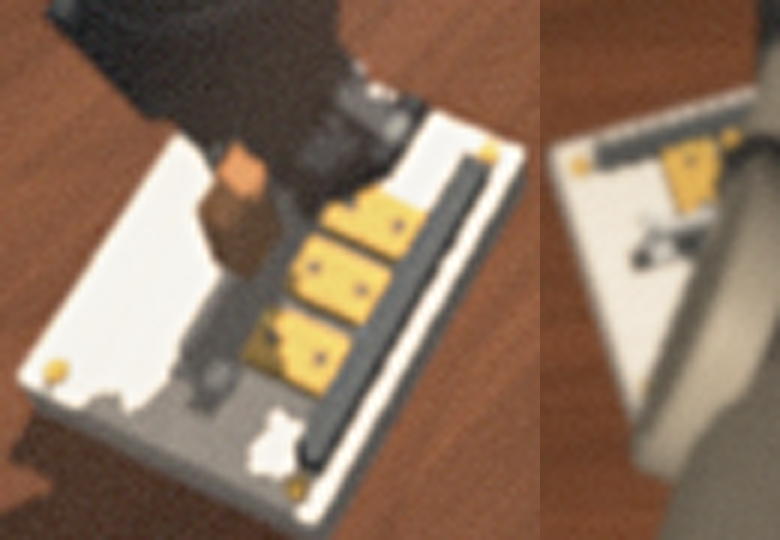

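All three blanks lie flush on the fence, at scene crop (385,220), (340,280) and (315,350). Contact came at TCP (584.9,-171.3) mm, where predicted. I'll check the gauge's y offset to the nest by rays before lowering.

```bash
python3 - <<'E'
from h import *
c,s=np.cos(.274),np.sin(.274);y=np.array([-s,c])
T=lambda p,z:1000*ray("top",(358+(p[0]-542.5)/6,150+(p[1]-2.5)/6),z)[:2]@y
S=lambda p,z:1000*ray("scene",(214+(p[0]-2.5)/6,228+(p[1]-2.5)/6),z)[:2]@y
print("top fence+65 -> centre",T((596,158),.046)-65,"nest corner+80",T((550,150),.03)-80,"lug+60",T((632,257),.063)-60)
print("scene fence-65",S((303,462),.046)+65,"fence+65",S((473,158),.046)-65,"nest corners -80",S((18,380),.03)+80,S((305,525),.03)+80,"lug -60",S((205,408),.053)+60)
print("tcp",1000*readout.state()["tool_pos"][:2]@y)
E
```

```text
top fence+65 -> centre -323.60932727529894 nest corner+80 -322.9840818619611 lug+60 -317.5728586176054
scene fence-65 -323.45662778697454 fence+65 -324.2017284197489 nest corners -80 -322.9277213861996 -323.71143851965223 lug -60 -328.3026564833947
tcp -323.2342304670681
```

{"name": "step_arm", "arguments": {"steps": [[-0.003, 0, 0, 0, -0.002, 0, -1], [-0.003, 0, 0, 0, -0.0043, 0, -1], [-0.003, 0, 0, 0, -0.0043, 0, -1], [-0.003, 0, 0, 0, -0.0043, 0, -1]]}}

```text
time_s: 7.65
tool_pos: [0.5811, -0.1725, 0.0968]
ee_rot: [1.896, 2.504, 0.001]
force: [1.1, 1.1, -2.0]
gripper_width: 0.204
```

```bash
python3 -c "
from h import *
rel([.5808,-.1724,.09],np.radians(15.7))"
```

```text
t 7.65 pos [ 0.5811 -0.1725  0.0968] jaw [0.963 0.271 0.   ] z [ 0.  0. -1.] q6 -0.69 F [ 1.1  1.1 -2. ] w 0.204
ROW [0.0004, -0.0001, 0.0005] [0.0002, -0.0003, 0.0068]
```

Lowering slowly, in stages with a force check after each.

{"name": "step_arm", "arguments": {"steps": [[0, 0, 0, 0, -0.0003, 0.002, -1], [0, 0, 0, 0, -0.0003, 0.004, -1], [0, 0, 0, 0, -0.0003, 0.005, -1], [0, 0, 0, 0, -0.0003, 0.006, -1]]}}

```text
time_s: 8.05
tool_pos: [0.5808, -0.1725, 0.0906]
ee_rot: [-1.897, -2.504, -0.001]
force: [0.0, -0.0, -2.2]
gripper_width: 0.199
```

{"name": "step_arm", "arguments": {"steps": [[0, 0, 0, 0, 0, 0.001, -1], [0, 0, 0, 0, 0, 0.002, -1]]}}

```text
time_s: 8.25
tool_pos: [0.5808, -0.1725, 0.0884]
ee_rot: [-1.896, -2.504, -0.001]
force: [-0.7, 0.7, -1.8]
gripper_width: 0.2
```

{"name": "step_arm", "arguments": {"steps": [[0, 0, 0, 0, 0, 0.001, -1], [0, 0, 0, 0, 0, 0.002, -1]]}}

```text
time_s: 8.45
tool_pos: [0.5808, -0.1725, 0.0864]
ee_rot: [-1.896, -2.504, -0.001]
force: [-0.6, 0.5, -3.1]
gripper_width: 0.199
```

{"name": "step_arm", "arguments": {"steps": [[0, 0, 0, 0, 0, 0.002, -1], [0, 0, 0, 0, 0, 0.004, -1], [0, 0, 0, 0, 0, 0.006, -1], [0, 0, 0, 0, 0, 0.008, -1], [0, 0, 0, 0, 0, 0.0095, -1]]}}

```text
time_s: 8.95
tool_pos: [0.5807, -0.1725, 0.0767]
ee_rot: [-1.896, -2.504, -0.001]
force: [0.3, -0.7, -3.2]
gripper_width: 0.201
```

{"name": "step_arm", "arguments": {"steps": [[0, 0, 0, 0, 0, 0.001, -1], [0, 0, 0, 0, 0, 0.0015, -1]]}}

```text
time_s: 9.15
tool_pos: [0.5807, -0.1724, 0.075]
ee_rot: [-1.896, -2.504, -0.0]
force: [0.2, -0.6, -1.5]
gripper_width: 0.197
```

{"name": "step_arm", "arguments": {"steps": [[0, 0, 0, 0, 0, 0.001, -1], [0, 0, 0, 0, 0, 0.0015, -1]]}}

```text
time_s: 9.35
tool_pos: [0.5808, -0.1725, 0.0738]
ee_rot: [-1.896, -2.504, -0.001]
force: [-1.8, 1.6, 3.3]
gripper_width: 0.203
```

The lugs touch down at TCP z 0.0738, exactly the height at which I gripped it in the rest. I'll press slightly more, then release and retreat straight up.

{"name": "step_arm", "arguments": {"steps": [[0, 0, 0, 0, 0, 0.0004, -1], [0, 0, 0, 0, 0, 0.0004, -1]]}}

```text
time_s: 9.55
tool_pos: [0.5808, -0.1725, 0.0738]
ee_rot: [1.897, 2.504, 0.001]
force: [-0.9, 0.9, 2.1]
gripper_width: 0.201
```

{"name": "step_arm", "arguments": {"steps": [[0, 0, 0, 0, 0, 0, -0.4], [0, 0, 0, 0, 0, 0, -0.2], [0, 0, 0, 0, 0, 0, 0], [0, 0, 0, 0, 0, 0, 0.3], [0, 0, 0, 0, 0, 0, 0.3], [0, 0, 0, 0, 0, 0, 0.3], [0, 0, 0, 0, 0, 0, 0.3]]}}

```text
time_s: 10.25
tool_pos: [0.5808, -0.1725, 0.0738]
ee_rot: [1.897, 2.504, 0.001]
force: [-0.3, -0.2, 0.7]
gripper_width: 0.649
```

{"name": "step_arm", "arguments": {"steps": [[0, 0, 0, 0, 0, -0.01, 0.3], [0, 0, 0, 0, 0, -0.03, 0.3], [0, 0, 0, 0, 0, -0.06, 0.3], [0, 0, 0, 0, 0, -0.09, 0.3], [0, 0, 0, 0, 0, -0.12, 0.3], [0, 0, 0, 0, 0, -0.14, 0.3]]}}

```text
time_s: 10.85
tool_pos: [0.5813, -0.1728, 0.2172]
ee_rot: [1.894, 2.502, 0.002]
force: [-0.1, -0.5, 1.2]
gripper_width: 0.655
```

{"name": "step_arm", "arguments": {"steps": [[0, 0, 0, 0.03, -0.01, 0, 0.3], [0, 0, 0, 0.07, -0.03, 0, 0.3], [0, 0, 0, 0.11, -0.06, 0, 0.3], [0, 0, 0, 0.15, -0.09, 0, 0.3], [0, 0, 0, 0.19, -0.11, 0, 0.3], [0, 0, 0, 0.22, -0.12, 0, 0.3], [0, 0, 0, 0.22, -0.12, 0, 0.3]]}}

```text
time_s: 11.55
tool_pos: [0.4039, 0.0087, 0.2173]
ee_rot: [1.891, 2.504, 0.003]
force: [-0.2, -0.9, 1.0]
gripper_width: 0.65
```

```bash
python3 -c "
from h import *
rel([.5808,-.1724,.09],np.radians(15.7))
s=vision.camera('scene');t=vision.camera('top')
cv2.imwrite('pics/s6.png',s);cv2.imwrite('pics/t6.png',t)
cv2.imwrite('pics/c6.png',np.hstack([crop(s,214,220,90,95,4.4),crop(t,355,145,90,95,4.4)]))"
```

```text
t 11.55 pos [0.4039 0.0087 0.2173] jaw [0.962 0.274 0.004] z [ 0.004 -0.001 -1.   ] q6 -0.45 F [-0.2 -0.9  1. ] w 0.65
ROW [0.0039, 0.0018, 0.0032] [-0.2224, 0.12, 0.1282]
```

View pics/c6.png

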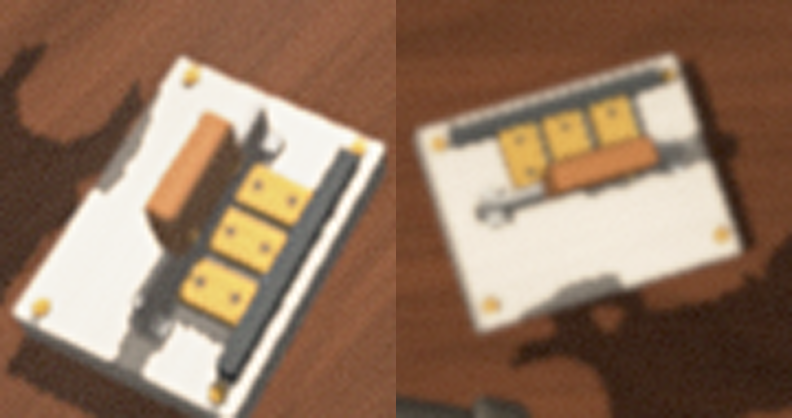

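```bash
python3 - <<'E'
from h import *
ca,s=np.cos(.274),np.sin(.274);A=np.array([[ca,s],[-s,ca]])
c0=np.array([580.8,-172.5])  # slot point per TCP
im=cv2.imread("pics/s6.png");H,S,V=cv2.split(cv2.cvtColor(im,cv2.COLOR_BGR2HSV))
for n,seed in(("scene",(214+int(190/4.4),220+int(165/4.4))),("top",(355+int(210/4.4),145+int(163/4.4)))):
    im=cv2.imread(f"pics/{n[0]}6.png").astype(int)
    d=(np.abs(im-im[seed[1],seed[0]]).max(2)<30).astype(np.uint8)
    k=cv2.connectedComponents(d,connectivity=4)[1];k=k==k[seed[1],seed[0]]
    P=np.array([ray(n,p,.11)[:2]*1000 for p in np.argwhere(k)[:,::-1]],np.float32)
    r=cv2.minAreaRect(P);print(n,"grip",r,"nest rel slot",A@(np.array(r[0])-c0),A@(P.mean(0)-c0))
m=((H>15)&(H<32)&(S>110)&(V>140)).astype(np.uint8);m[:,:250]=m[:,:250]
for i,(u,v) in enumerate(((275,193),(248,240),(218,292))):
    # blank seeds in crop coords: band scan along nest x through each blank
    p0=np.array([214+u/4.4,220+v/4.4]);w=ray("scene",p0,.044)[:2]*1000
    q=A@(w-c0);xs=np.arange(-40,40,.5)
    pix=[proj("scene",np.r_[(c0+A.T@np.array([q[0]+x,q[1]]))/1000,.044]) for x in xs]
    on=[m[int(round(b)),int(round(a))] for a,b in pix]
    ii=np.nonzero(on)[0];print("blank y",q[1].round(1),"x from",(q[0]+xs[ii[0]]).round(1),"to",(q[0]+xs[ii[-1]]).round(1),"n",len(ii)/2)
E
```

```text
scene grip ((581.54541015625, -172.7073211669922), (12.367388725280762, 52.9155387878418), 15.378597259521484) nest rel slot [ 0.6615057  -0.40128365] [ 0.6144695  -1.08608381]
top grip ((580.9039916992188, -173.42031860351562), (21.29207992553711, 56.10124206542969), 20.431493759155273) nest rel slot [-0.14891141 -0.91412581] [-0.68100759 -1.18044366]
blank y 27.8 x from 5.8 to 39.8 n 30.5
blank y -0.4 x from 5.7 to 40.2 n 31.5
blank y -30.5 x from 5.6 to 40.1 n 30.0
```

```bash
python3 -c "
from workcell import env
print(env.close_job())"
```

```text
the job is handed in; nothing more can be done
None
```

The gauge is standing in the nest's slot with all three blanks against the fence, and I handed the job in at about 11.7 s of the 48 s. No verdict was reported.

- **What I did:** I took the gauge from the small natural-wood rest. With its blade I pushed the blanks until the force rose to about 5 N, where fence contact was predicted. I then backed off about 4 mm and lowered the blade slowly until its lugs touched down. Finally I released the gauge and moved the arm clear.
- **Depth:** The lugs touched at TCP z 0.0738 m, the same height as when I gripped the gauge in its rest, which means it is fully seated.
- **Position:** Both cameras put the grip within about 1 mm of where the gauge was set down.
- **Blanks:** All three span from 5.6–5.8 to 39.8–40.2 mm measured from the slot centre. If they touch the fence, 6.5 to 40.5 mm is expected, so they sit level with each other and within about 1 mm of touching.
- **Disagreements:**
  - The two cameras differed by 3–4 mm in absolute position, so I relied on fence contact for placing the blade in x.
  - The top-view grip angle read 20.4° against the nest's 15.7°. I put that down to a smeared mask, since the scene view gave 15.4° and the blade went into its slot freely.
- **Not checked:** I did not re-measure the oil jar, loupe, wheel or screwdriver. The arm passed about 0.19 m above the loupe, and I felt no unexpected forces.

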